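UV lamp check on the bench conveyor

ROBOT

A 7-joint arm with a two-finger parallel gripper is mounted at the origin on the work surface. World frame = base frame: x ahead of the robot, y to its left, z up, the work surface at z = 0. Lengths are in mm, angles in rad, forces in N, time in s.
With the tool pointing down it reaches from about 425 to 950 mm from the base axis. Payload 16.7 kg.
Tool frame: the origin (TCP) lies on the centre line of the jaws, within the pads' length; the fingertips stand env.tcp_to_tips ahead of it and the grasp point (between the pads) lies 3 mm ahead of it (env.tcp_to_tips is the distance from the TCP to the fingertips, in mm); z points along the fingers, x is the direction in which the jaws open and shut, and the axes are right-handed (so a half turn about z gives the same grasp; the last joint's range is limited). The gripper opens to 94 mm and grips with 3 to 60 N. Pads are 16 mm wide; open, the fingers measure 119 mm over their backs; the gripper's body (75 mm by 177 mm) begins 78 mm behind the grasp point.
Start: joints at [-1.317, 0.426, 0.074, 1.606, -0.034, 1.111, -0.067], TCP at [264.598, 620.938, 227.467] pointing down, gripper open.
Joint ranges: [-2.85, 2.85], [-0.5, 2.14], [-1.23, 1.37], [0.21, 2.46], [-1.02, 4.16], [0.16, 2.05], [-2.73, 2.73]. Speed limits (rad/s): [1.89, 1.89, 2.39, 2.39, 3.01, 3.01, 3.01].

INTERFACE

Orientations are given as [roll, pitch, yaw] about the fixed x, y, z axes, in that order (R = Rz(yaw) Ry(pitch) Rx(roll)).
In Python, from plant import env gives the robot as it stands.
- The arm moves only by the tool arm_command, never from a script. Its argument "deltas" is a list of rows, each an object with "linear": the shift along the tool's x, y, z in cm, a list of three; "yaw": the turn about the tool's z in degrees; "fingers": the opening in per cent of the stroke, from 0 (shut) to 100 (fully open). A call has exactly 8 rows; each row is the pose to reach, as a shift and turn from the pose commanded when the call began, along the tool's axes at that moment; what a row does not reach only later rows make up. A row lasts 1/8 s, in which the tool goes at most 62.5 mm and 10.7 degrees, less where a joint would pass 70% of its speed; a pose out of reach is approached as far as the arm can. A call with a gripper value outside its range is refused whole. The fingers move at their own pace and stop on an object; the grip force is fixed at half the most. Time passes only in rows, so rows that repeat a pose let the fingers close, or fill a call up. It gives the time, the measured TCP pose, the force and the opening at its end, in the units of the state.
- env.get_state(): the state, without advancing time (a new reading comes with each control period).
- env.capture(name): name is "side" or "top"; returns the picture (400x640x3 uint8, blue, green, red); there is no depth.
- env.get_calibration(name): a dict with "camera_matrix" (3x3 intrinsics, pixels), "dist_coeffs" ([k1, k2, p1, p2, k3] as OpenCV has them; the pictures are not rectified), "extrinsics" (4x4, takes a point from camera to world coordinates). Camera axes: x right, y down, z forward; pixel columns grow to the right and rows downward; lengths in mm; the calibration is good to about 2 mm. A picture is of the moment at which its call begins. get_calibration takes no time and is no camera call.
- env.finish_job(): hands the job in, once; it reports no verdict.
The state is a dict: "time_s": time; "joint_pos": joint angles; "dq": joint speeds; "tau": joint torques, N m; "ee_pos": TCP position; "ee_rot": TCP orientation; "ft_force": force on the tool from outside, world axes, zero at the start; "torque": the same for the moment, N m; "width": finger opening in mm.
Only numpy, scipy, OpenCV 4.12 (cv2) and the standard library are available. Lean on these libraries where they do the work, as an engineer would, in place of code of your own. Each camera call takes 0.05 s, during which the arm holds its last target.

TASK

Check the lamps of the UV conveyor: swing the hatch on top of the lamp house wide open by its bar handle, take the UV meter wand out of its holder and lower its blade through the narrow slot in the guard plate under the hatch, until the black depth line round the blade is level with the guard plate. Finish while still holding the wand there by its handle, upright, not jammed in the slot and with the handle clear of the plate, as for taking the reading; leave the hatch open and the two spray bottles and the tape roll where they stand.

Things in the scene. Friction and masses are not known exactly. Their poses are not given: they have to be found in the camera images.
- tunnel: Bench UV conveyor, fixed: dark belt (top 58 mm up) along its x axis, x -230 to +400 mm; over it a white lamp house, x -110 to +190 mm, y -105 to +105 mm, top 160 mm above the work surface; exhaust spigot (r 28 mm, top at 195 mm) at x +130 mm. Origin on the work surface, near the middle of the hatch; z up; yaw within 0.2 rad.
- hatch (a joint): Hatch on the lamp house: white sheet door 170 mm (x) by 166 mm (y), 4 mm thick, swinging up about a level hinge at its -y side. Value in rad: 0 closed (flat), 1.57 upright, stop at 1.95; starts at 0 to 0.15. Friction hinge: it stays where it is left and takes 3 to 5 N at the handle. The slot lies under it.
- hatch_hinge (a point): Point on the hinge axis, in the middle of its length, 168 mm above the work surface. The axis is the point's x axis (the conveyor's x); opening is positive about +x (the +y edge rises). The point turns with the hatch.
- hatch_handle (a point): Middle of the hatch's bar handle: round steel bar, 10 mm thick, 100 mm long, parallel to the hinge, on two posts 92 mm apart. Hatch closed, it lies 157 mm in +y and 39 mm in +z from hatch_hinge. Its axis is 35 mm off the hatch's outer face; the hatch's free edge is 16 mm farther from the hinge than the bar. Turns with the hatch.
- slot (a point): Middle of the slot's mouth, on the upper face of the 6 mm steel guard plate, 160 mm above the work surface. Slot 12 mm wide along the point's x (the conveyor's x), 34 mm long along its y, 95 mm in +y from the hinge axis. Free below down to the belt, 102 mm lower. A rim 8 mm high round the plate stays 60 mm or more from the slot's centre. z up.
- wand: UV meter wand, 0.1 to 0.2 kg, upright in its holder. Handle: black box 24 mm (x) by 38 mm (y), 80 mm tall; below it an aluminium blade 10 mm thick (x), 30 mm wide (y), 75 mm long, nose rounded. Origin: middle of the handle's underside, 80 mm above the work surface at the start; z up. Half a turn about z changes nothing. Grip either pair of handle faces.
- wand_mark (a point): Depth line: black line 2 mm high round the blade. The point is on the blade's axis, 15 mm below the wand's origin (the handle's underside); at the end it is level with slot.
- wand_tip (a point): Tip of the blade, on its axis, 75 mm below the wand's origin.
- holder: Wand holder, fixed: grey block 50 mm (x) by 64 mm (y), 80 mm tall, on steel feet (120 by 100 by 10 mm), with a pocket 16 mm (x) by 36 mm (y) right through for the blade (3 mm of play to each side); the handle rests on its top. Origin: on the work surface, in the middle; axes parallel to the wand's. To the robot's left, nearer or farther, yaw within 0.6 rad.
- bottle_large: Amber spray bottle, 68 mm in diameter, 180 mm tall, loose; origin at the middle of its underside. Leave it alone.
- bottle_small: Clear spray bottle, 44 mm in diameter, 140 mm tall, loose; origin at the middle of its underside. Leave it alone.
- tape_roll: Roll of carton tape lying flat, 96 mm in diameter, 48 mm tall, loose; origin at the middle of its underside. Leave it alone.
There are look-alikes about, which are no part of the job. What is meant by the wand is not blue or orange, and is the larger of those in its own colour.

How it is judged:
By the outcome, as a careful person would: the job done as asked, in the order asked, and still so for the second after the job is handed in, while the arm keeps its last pose, push and grip.
It also fails if it takes over 62 s, if anything falls off the work surface, if the arm or the gripper's body presses on something with over 40 N, if the wrist force passes 120 N, or if a joint passes its speed limit or range.

## Working session

There is one attempt and no reset: what is moved stays moved. The work goes in short steps, Python scripts to look and compute and a tool call to move; the robot and the scene stay as the last step left them, time stands still between calls to the robot, and variables do not carry over. Pictures are saved under pics/ and viewed, and the job is handed in when it is done.

Besides the shell and the picture viewer there is one more tool, called after ">>>" as a command line: name --argument value ..., lists and objects as JSON in quotes. arm_command: Moves the arm, as the interface text tells. Its arguments: {"type":"object","properties":{"deltas":{"type":"array"}},"required":["deltas"]}

```bash
ls; mkdir -p pics
python3 - <<'E'
from plant import env
import cv2
for n in("side","top"):
    im=env.capture(n); cv2.imwrite(f"pics/{n}0.png",im)
    c=env.get_calibration(n); print(n,c)
print(env.get_state(), env.tcp_to_tips)
E
```

```text
pics
side {'camera_matrix': array([[435.6396068 ,   0.        , 315.81893498],
       [  0.        , 435.6396068 , 197.0956127 ],
       [  0.        ,   0.        ,   1.        ]]), 'dist_coeffs': array([0.03863062, 0.        , 0.        , 0.        , 0.        ]), 'extrinsics': array([[-9.99756116e-01, -1.81807270e-02,  1.25367373e-02,
         5.49248209e+02],
       [-2.16919189e-02,  7.01918438e-01, -7.11926940e-01,
         9.03245481e+02],
       [ 4.14358229e-03, -7.12025258e-01, -7.02141626e-01,
         9.08473694e+02],
       [ 0.00000000e+00,  0.00000000e+00,  0.00000000e+00,
         1.00000000e+00]])}
top {'camera_matrix': array([[442.76767043,   0.        , 319.38414932],
       [  0.        , 442.76767043, 203.07265418],
       [  0.        ,   0.        ,   1.        ]]), 'dist_coeffs': array([-0.07490612,  0.        ,  0.        ,  0.        ,  0.        ]), 'extrinsics': array([[-8.42523625e-03, -9.97671801e-01,  6.76756392e-02,
         4.87165613e+02],
       [-9.99828133e-01,  7.28708105e-03, -1.70470935e-02,
         1.32707460e+02],
       [ 1.65142466e-02, -6.78076337e-02, -9.97561730e-01,
         1.38194890e+03],
       [ 0.00000000e+00,  0.00000000e+00,  0.00000000e+00,
         1.00000000e+00]])}
{'time_s': 0.1, 'joint_pos': array([-1.31750248,  0.42663271,  0.07387357,  1.60649109, -0.0340554 ,
        1.11081203, -0.06708424]), 'dq': array([-0.0021549 , -0.00187504, -0.00157827, -0.00073515,  0.00106641,
        0.0006215 , -0.00067537]), 'tau': array([ 5.85066271e-03, -9.37465525e+01,  3.67623009e+00, -4.55042160e+01,
       -4.85055777e-02,  1.69120647e-02,  3.29275815e-05]), 'ee_pos': array([264.50415861, 620.64246611, 226.89368836]), 'ee_rot': array([3.14147183e+00, 1.07768775e-03, 1.16798923e+00]), 'ft_force': array([-0.12633436, -0.34260966, -0.1294713 ]), 'torque': array([0.03912551, 0.01266261, 0.09188487]), 'width': 93.9687458718051} 22.0
```

View pics/side0.png

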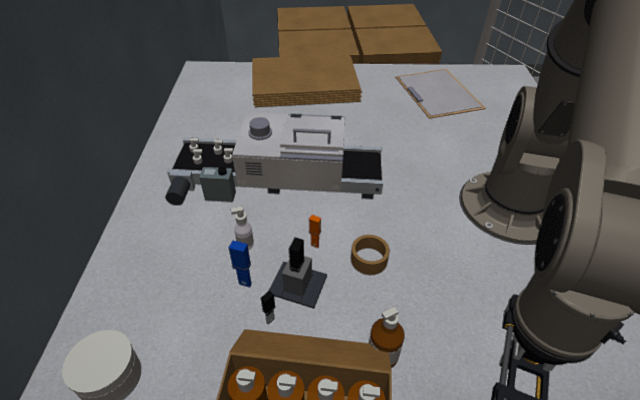

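View pics/top0.png

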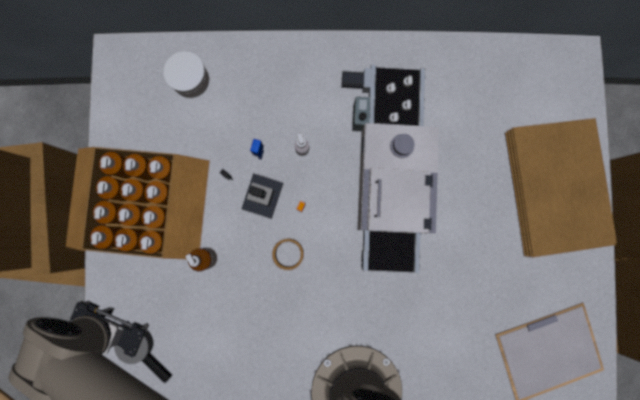

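Candidates for the wand (side image): the black one in the grey holder at (297,252), a small black one at (268,305), a blue one at (240,260) and an orange one at (315,230). By the description I choose the larger black one, in the holder; I'll check it in a close crop.

Run:
```python
import cv2
s=cv2.imread("pics/side0.png");t=cv2.imread("pics/top0.png")
cv2.imwrite("pics/c1.png",cv2.resize(s[225:325,220:340],None,fx=6,fy=6,interpolation=2))
cv2.imwrite("pics/c2.png",cv2.resize(t[60:280,340:450],None,fx=2.7,fy=2.7,interpolation=2))
cv2.imwrite("pics/c3.png",cv2.resize(s[100:210,220:400],None,fx=4.4,fy=4.4,interpolation=2))
cv2.imwrite("pics/c4.png",cv2.resize(t[165:225,230:320],None,fx=8,fy=8,interpolation=2))
```

```text
(no output)
```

View pics/c1.png

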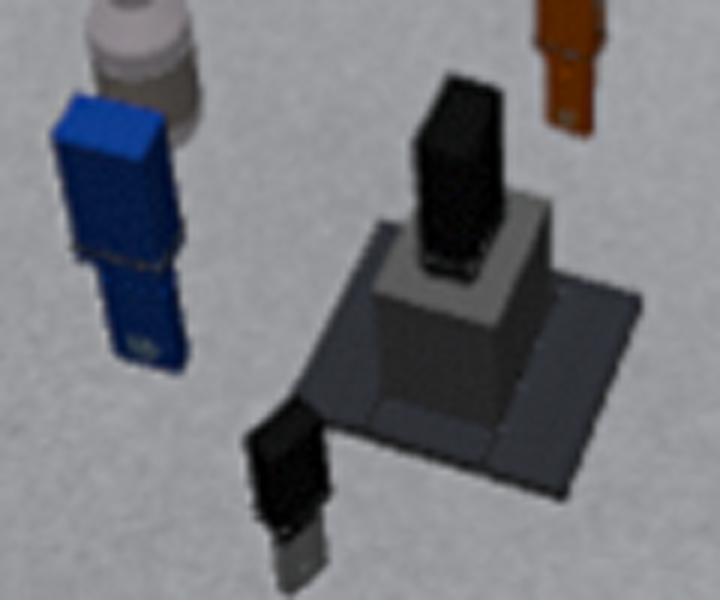

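View pics/c2.png

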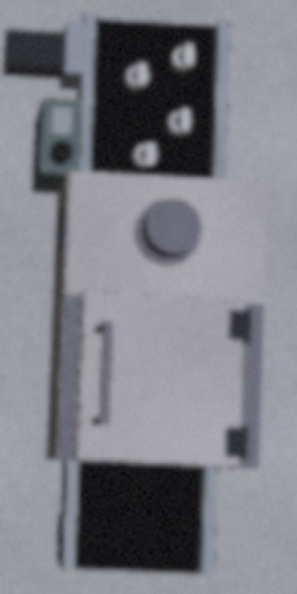

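View pics/c3.png

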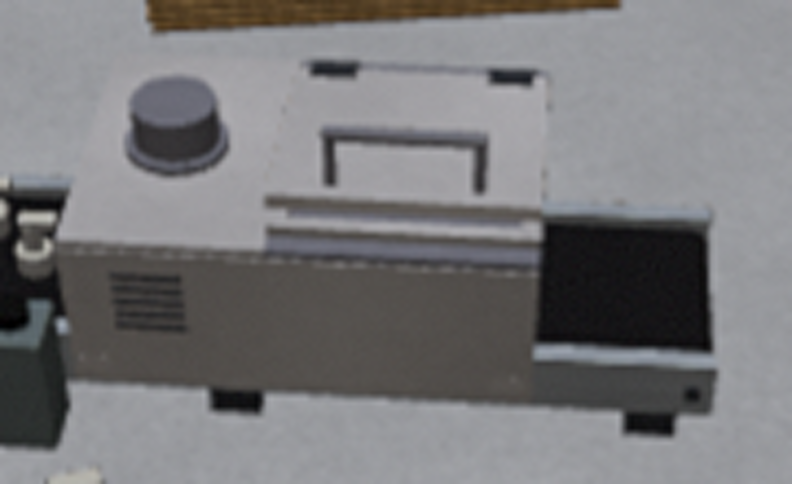

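View pics/c4.png

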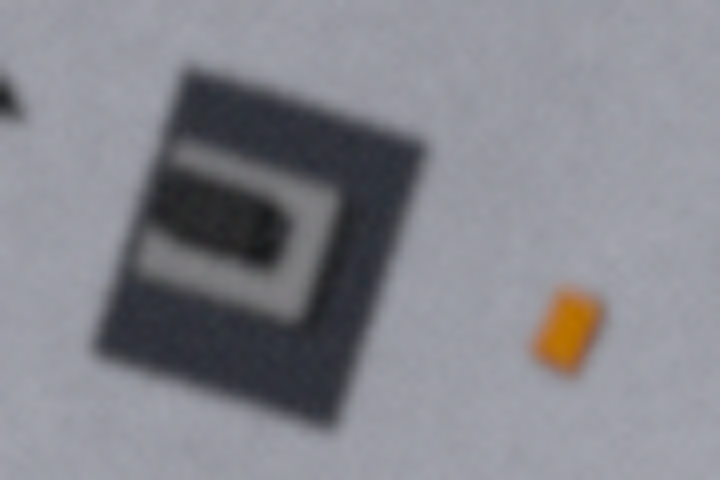

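```bash
cat > h.py <<'E'
import numpy as np, cv2
from plant import env
C={n:env.get_calibration(n) for n in("side","top")}
def ray(n,p):
    c=C[n];u=cv2.undistortPoints(np.array([[p]],float),c["camera_matrix"],c["dist_coeffs"])[0,0]
    E=c["extrinsics"];d=E[:3,:3]@np.array([u[0],u[1],1]);return E[:3,3],d/np.linalg.norm(d)
def plane(n,p,z):
    o,d=ray(n,p);return o+d*(z-o[2])/d[2]
def tri(ps,pt):
    a,d=ray("side",ps);b,e=ray("top",pt)
    s=np.linalg.lstsq(np.c_[d,-e],b-a,rcond=None)[0];p=a+d*s[0];q=b+e*s[1];return (p+q)/2,np.linalg.norm(p-q)
def proj(n,P):
    c=C[n];E=np.linalg.inv(c["extrinsics"]);r=cv2.Rodrigues(E[:3,:3])[0]
    return cv2.projectPoints(np.array(P,float).reshape(-1,1,3),r,E[:3,3],c["camera_matrix"],c["dist_coeffs"])[0][:,0]
E
python3 - <<'E'
from h import *
np.set_printoptions(precision=1,suppress=True)
f2=lambda x,y:(340+x/2.7,60+y/2.7);f3=lambda x,y:(220+x/4.4,100+y/4.4);f4=lambda x,y:(230+x/8,165+y/8);f1=lambda x,y:(220+x/6,225+y/6)
print("h far",tri(f3(325,133),f2(103,327)));print("h near",tri(f3(487,138),f2(103,420)))
print("spig",tri(f3(174,90),f2(171,226)), plane("top",f2(171,226),195),plane("side",f3(174,90),195))
for p in((187,65),(428,145),(335,430),(97,350)):print("foot",plane("top",f4(*p),10))
for p in((378,222),(642,298),(565,497)):print("foot s",plane("side",f1(*p),10))
for p in((175,140),(340,190),(297,325),(137,270)):print("blk",plane("top",f4(*p),80))
for p in((548,200),(495,322),(375,290)):print("blk s",plane("side",f1(*p),80))
for p in((450,75),(503,92),(418,140)):print("wandtop s",plane("side",f1(*p),160))
# lamp house front bottom edge: top corners
print("house +y edge",plane("side",f3(60,240),160),plane("side",f3(538,262),160))
print("rail",plane("top",f2(97,20),58),plane("top",f2(80,565),58),plane("top",f2(215,20),58),plane("top",f2(203,570),58))
print("bottles",plane("top",(302,145),140),plane("side",(239,212),140),plane("side",(245,245),0),"tape",plane("top",(288,253),48),"large",plane("top",(193,260),180),"orange",plane("top",(301,206),70))
E
```

```text
h far (array([624. , -43. , 222.6]), np.float64(2.2846518975069685))
h near (array([529.7, -41.2, 222.5]), np.float64(4.250789383525227))
spig (array([ 727. , -117.2,  200.4]), np.float64(0.9105571170347654)) [ 728.6 -118.3  195. ] [ 727.9 -124.9  195. ]
foot [675.4 314.4  10. ]
foot [643.3 220.5  10. ]
foot [532.7 256.8  10. ]
foot [564.3 349.1  10. ]
foot s [643.8 229.9  10. ]
foot s [531.5 266.1  10. ]
foot s [561.2 359.8  10. ]
blk [637.9 309.5  80. ]
blk [618.9 248.5  80. ]
blk [569.1 264.4  80. ]
blk [589.8 323.4  80. ]
blk s [570.2 270.1  80. ]
blk s [588.6 328.   80. ]
blk s [635.1 314.5  80. ]
wandtop s [606.3 274.1 160. ]
wandtop s [586.3 281.8 160. ]
wandtop s [616.3 305.2 160. ]
house +y edge [788.6 -13.9 160. ] [494.8  -0.8 160. ]
rail [996.5 -68.4  58. ] [378.2 -38.   58. ] [ 997.4 -205.1   58. ] [ 370.8 -175.    58. ]
bottles [737.  159.5 140. ] [747.9 180.3 140. ] [750.3 168.9   0. ] tape [428.3 205.3  48. ] large [416.9 455.4 180. ] orange [567.9 164.9  70. ]
```

```bash
cat >> h.py <<'E'
def go(P,yaw=None):
    s=env.get_state();y0=s["ee_rot"][2];R=np.array([[np.cos(y0),np.sin(y0),0],[np.sin(y0),-np.cos(y0),0],[0,0,-1]])
    d=(np.array(P)-s["ee_pos"])@R/10
    w=0 if yaw is None else -np.degrees((yaw-y0+np.pi)%(2*np.pi)-np.pi)
    print("delta cm",d.round(2),"yaw deg",round(w,1),"| t",round(s["time_s"],2),s["ee_pos"].round(1),s["ee_rot"].round(3),"F",s["ft_force"].round(1),"q",s["joint_pos"].round(2),"w",round(s["width"],1))
E
python3 -c "
from h import *
go((577,-40,330),-1.618)"
```

```text
delta cm [-48.53  54.65 -10.31] yaw deg 159.6 | t 0.1 [264.5 620.6 226.9] [3.141e+00 1.000e-03 1.168e+00] F [-0.1 -0.3 -0.1] q [-1.32  0.43  0.07  1.61 -0.03  1.11 -0.07] w 94.0
```

>>> arm_command --deltas '[{"linear":[0,0,-6],"yaw":10,"fingers":100},{"linear":[-4,5,-10],"yaw":20,"fingers":100},{"linear":[-8,9,-10],"yaw":30,"fingers":100},{"linear":[-12,13.5,-10],"yaw":40,"fingers":100},{"linear":[-16,18,-10],"yaw":50,"fingers":100},{"linear":[-20,22.5,-10],"yaw":60,"fingers":100},{"linear":[-24,27,-10],"yaw":70,"fingers":100},{"linear":[-28,31.5,-10],"yaw":80,"fingers":100}]'

```text
time_s: 1.1
ee_pos: [445.0, 237.9, 327.4]
ee_rot: [-3.141, 0.0, -0.234]
ft_force: [1.3, -0.7, 1.0]
width: 94.0
```

```bash
python3 -c "
from h import *
go((577,-40,330),-1.618)"
```

```text
delta cm [19.28 23.97 -0.26] yaw deg 79.3 | t 1.1 [445.  237.9 327.4] [-3.141  0.    -0.234] F [ 1.3 -0.7  1. ] q [-1.07  0.05  0.48  1.87 -0.02  1.22 -0.82] w 94.0
```

>>> arm_command --deltas '[{"linear":[3,4,0],"yaw":10,"fingers":70},{"linear":[6,8,0],"yaw":20,"fingers":60},{"linear":[9,12,0],"yaw":30,"fingers":60},{"linear":[12,15,0],"yaw":40,"fingers":60},{"linear":[15,18,0],"yaw":50,"fingers":60},{"linear":[17,21,0],"yaw":60,"fingers":60},{"linear":[19.3,24,0],"yaw":70,"fingers":60},{"linear":[19.3,24,0],"yaw":79,"fingers":60}]'

```text
time_s: 2.1
ee_pos: [578.5, -40.7, 327.3]
ee_rot: [3.141, -0.001, -1.617]
ft_force: [0.1, 0.8, 0.4]
width: 56.4
```

```bash
python3 -c "
from h import *
go((577,-42,280),-1.618)
import cv2
for n in('side','top'):
    im=env.capture(n);cv2.imwrite(f'pics/{n}1.png',im)
    a=im[60:210,220:400] if n=='side' else im[100:280,300:450]
    cv2.imwrite(f'pics/{n}1c.png',cv2.resize(a,None,fx=3.3,fy=3.3,interpolation=2))
    s=env.get_state();P=s['ee_pos']
    print(n,proj(n,[P-[0,0,22],P]))
"
```

```text
delta cm [0.14 0.15 4.73] yaw deg 0.1 | t 2.1 [578.5 -40.7 327.3] [ 3.141e+00 -1.000e-03 -1.617e+00] F [0.1 0.8 0.4] q [-0.74  0.25  0.85  1.73 -0.2   1.25 -1.45] w 56.4
side [[311.39546497 104.47541734]
 [311.36768816  96.78756522]]
top [[381.51377095 195.30693408]
 [382.94506283 194.52561629]]
```

View pics/side1c.png

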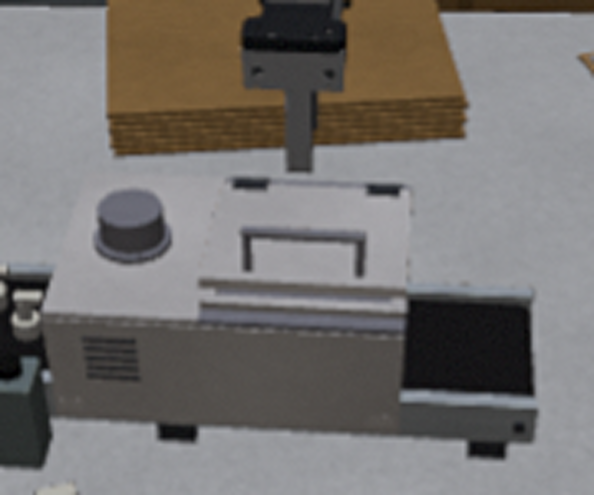

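View pics/top1c.png

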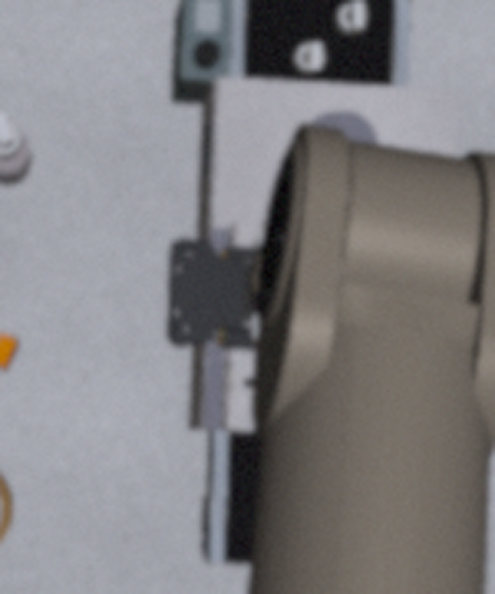

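```bash
python3 -c "
from h import *
print(proj('side',[[578.5,-12.5,305],[578.5,0,305],[577,-42,222.5],[577,-42,215]]))
print(proj('top',[[577,-42,222.5]]))
"
```

```text
[[311.00151983 110.47729273]
 [310.85097527 113.35051714]
 [312.01218438 130.81620573]
 [312.01801548 133.12789218]]
[[378.09450963 198.41489461]]
```

>>> arm_command --deltas '[{"linear":[0.1,0.1,3],"yaw":0,"fingers":60},{"linear":[0.1,0.1,6],"yaw":0,"fingers":60},{"linear":[0.1,0.1,9],"yaw":0,"fingers":60},{"linear":[0.1,0.1,10.1],"yaw":0,"fingers":60},{"linear":[0.1,0.1,10.1],"yaw":0,"fingers":60},{"linear":[0.1,0.1,10.1],"yaw":0,"fingers":20},{"linear":[0.1,0.1,10.1],"yaw":0,"fingers":0},{"linear":[0.1,0.1,10.1],"yaw":0,"fingers":0}]'

```text
time_s: 3.2
ee_pos: [577.5, -38.5, 227.0]
ee_rot: [-3.141, 0.0, -1.607]
ft_force: [0.1, -0.3, 0.2]
width: 29.7
```

```bash
python3 -c "
from h import *
go((577,-42,226),-1.618)
import cv2
im=env.capture('side');cv2.imwrite('pics/side2c.png',cv2.resize(im[60:210,220:400],None,fx=3.3,fy=3.3,interpolation=2))
"
```

```text
delta cm [0.35 0.03 0.1 ] yaw deg 0.6 | t 3.2 [577.5 -38.5 227. ] [-3.141  0.    -1.607] F [ 0.1 -0.3  0.2] q [-0.68  0.35  0.81  1.86 -0.29  1.05 -1.37] w 29.7
```

View pics/side2c.png

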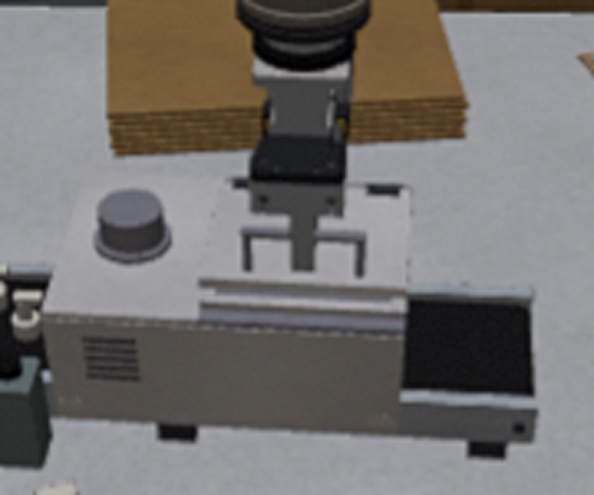

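>>> arm_command --deltas '[{"linear":[0,0,0],"yaw":0,"fingers":0},{"linear":[0,0,0],"yaw":0,"fingers":0},{"linear":[0,0,0],"yaw":0,"fingers":0},{"linear":[0,0,0],"yaw":0,"fingers":0},{"linear":[0,0,0],"yaw":0,"fingers":0},{"linear":[0,0,0],"yaw":0,"fingers":0},{"linear":[0,0,0],"yaw":0,"fingers":0},{"linear":[0,0,0],"yaw":0,"fingers":0}]'

```text
time_s: 4.25
ee_pos: [577.1, -42.7, 226.4]
ee_rot: [-3.141, -0.005, -1.61]
ft_force: [3.6, -20.0, -6.9]
width: 8.5
```

```bash
python3 -c "
from h import *
go((577,-42,226),-1.618)
"
```

```text
delta cm [-0.07  0.01  0.04] yaw deg 0.4 | t 4.25 [577.1 -42.7 226.4] [-3.141 -0.005 -1.61 ] F [  3.6 -20.   -6.9] q [-0.68  0.35  0.81  1.86 -0.28  1.05 -1.37] w 8.5
```

>>> arm_command --deltas '[{"linear":[0.6,0,-0.6],"yaw":0,"fingers":0},{"linear":[0.9,0,-1.15],"yaw":0,"fingers":0},{"linear":[1.1,0,-1.7],"yaw":0,"fingers":0},{"linear":[1.4,0,-2.2],"yaw":0,"fingers":0},{"linear":[1.7,0,-2.75],"yaw":0,"fingers":0},{"linear":[2.0,0,-3.25],"yaw":0,"fingers":0},{"linear":[2.35,0,-3.75],"yaw":0,"fingers":0},{"linear":[2.7,0,-4.25],"yaw":0,"fingers":0}]'

```text
time_s: 5.25
ee_pos: [575.9, -65.7, 269.1]
ee_rot: [3.141, 0.0, -1.607]
ft_force: [-2.9, -2.9, -9.0]
width: 8.8
```

```bash
python3 -c "
from h import *
go((577,-66,268.5),-1.618)
"
```

```text
delta cm [ 0.03 -0.12  0.06] yaw deg 0.6 | t 5.25 [575.9 -65.7 269.1] [ 3.141  0.    -1.607] F [-2.9 -2.9 -9. ] q [-0.67  0.31  0.84  1.81 -0.25  1.14 -1.35] w 8.8
```

>>> arm_command --deltas '[{"linear":[0.65,0,-0.8],"yaw":0,"fingers":0},{"linear":[1.3,0,-1.55],"yaw":0,"fingers":0},{"linear":[2.05,0,-2.25],"yaw":0,"fingers":0},{"linear":[2.8,0,-2.9],"yaw":0,"fingers":0},{"linear":[3.6,0,-3.5],"yaw":0,"fingers":0},{"linear":[4.45,0,-4.05],"yaw":0,"fingers":0},{"linear":[5.35,0,-4.55],"yaw":0,"fingers":0},{"linear":[6.25,0,-5.0],"yaw":0,"fingers":0}]'

```text
time_s: 6.25
ee_pos: [573.5, -126.9, 319.9]
ee_rot: [3.14, 0.003, -1.606]
ft_force: [-5.8, 7.0, 2.0]
width: 8.9
```

```bash
python3 -c "
from h import *
go((577,-66,268.5),-1.618)
import cv2
im=env.capture('side');cv2.imwrite('pics/side3c.png',cv2.resize(im[40:210,220:400],None,fx=3.3,fy=3.3,interpolation=2))
"
```

```text
delta cm [-6.1  -0.13  5.14] yaw deg 0.7 | t 6.25 [ 573.5 -126.9  319.9] [ 3.140e+00  3.000e-03 -1.606e+00] F [-5.8  7.   2. ] q [-0.59  0.28  0.87  1.73 -0.23  1.24 -1.27] w 8.9
```

View pics/side3c.png

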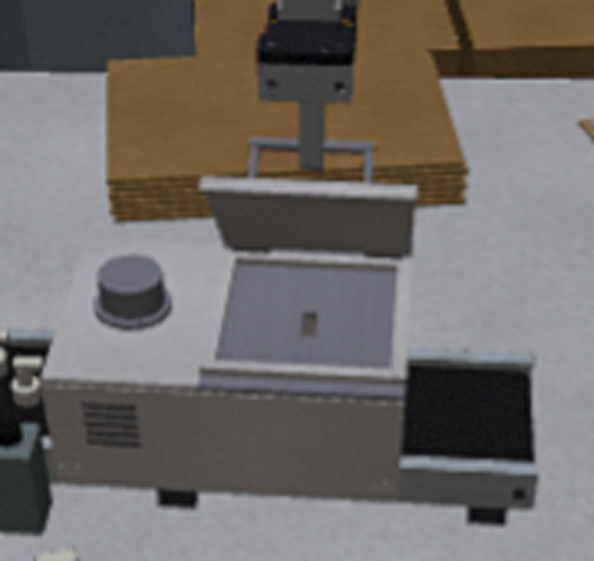

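>>> arm_command --deltas '[{"linear":[0.85,0.1,-0.35],"yaw":0,"fingers":0},{"linear":[1.7,0.1,-0.65],"yaw":0,"fingers":0},{"linear":[2.55,0.1,-0.9],"yaw":0,"fingers":0},{"linear":[3.45,0.15,-1.1],"yaw":0,"fingers":0},{"linear":[4.35,0.15,-1.3],"yaw":0,"fingers":0},{"linear":[5.25,0.15,-1.4],"yaw":0,"fingers":0},{"linear":[6.15,0.15,-1.45],"yaw":0,"fingers":0},{"linear":[7.1,0.15,-1.45],"yaw":0,"fingers":0}]'

```text
time_s: 7.3
ee_pos: [570.4, -198.6, 334.8]
ee_rot: [-3.14, 0.002, -1.606]
ft_force: [-4.0, 4.4, 2.1]
width: 8.8
```

```bash
python3 -c "
from h import *
go((577,-66,268.5),-1.618)
"
```

```text
delta cm [-13.27  -0.19   6.63] yaw deg 0.7 | t 7.3 [ 570.4 -198.6  334.8] [-3.140e+00  2.000e-03 -1.606e+00] F [-4.   4.4  2.1] q [-0.46  0.31  0.89  1.67 -0.25  1.28 -1.13] w 8.8
```

>>> arm_command --deltas '[{"linear":[0.9,0,0.05],"yaw":0,"fingers":0},{"linear":[1.75,0.05,0.15],"yaw":0,"fingers":0},{"linear":[2.6,0.05,0.3],"yaw":0,"fingers":0},{"linear":[3.5,0.1,0.45],"yaw":0,"fingers":0},{"linear":[4.35,0.1,0.7],"yaw":0,"fingers":0},{"linear":[5.15,0.1,1.0],"yaw":0,"fingers":0},{"linear":[6.0,0.1,1.3],"yaw":0,"fingers":0},{"linear":[6.8,0.1,1.7],"yaw":0,"fingers":0}]'

```text
time_s: 8.3
ee_pos: [566.4, -267.5, 316.3]
ee_rot: [3.142, -0.0, -1.607]
ft_force: [1.4, 1.6, 3.7]
width: 9.1
```

```bash
python3 -c "
from h import *
go((577,-66,268.5),-1.618)
import cv2
im=env.capture('side');cv2.imwrite('pics/side4.png',im);cv2.imwrite('pics/side4c.png',cv2.resize(im[20:210,220:400],None,fx=3.1,fy=3.1,interpolation=2))
"
```

```text
delta cm [-20.18  -0.32   4.78] yaw deg 0.6 | t 8.3 [ 566.4 -267.5  316.3] [ 3.142 -0.    -1.607] F [1.4 1.6 3.7] q [-0.32  0.38  0.88  1.65 -0.3   1.26 -0.99] w 9.1
```

View pics/side4c.png

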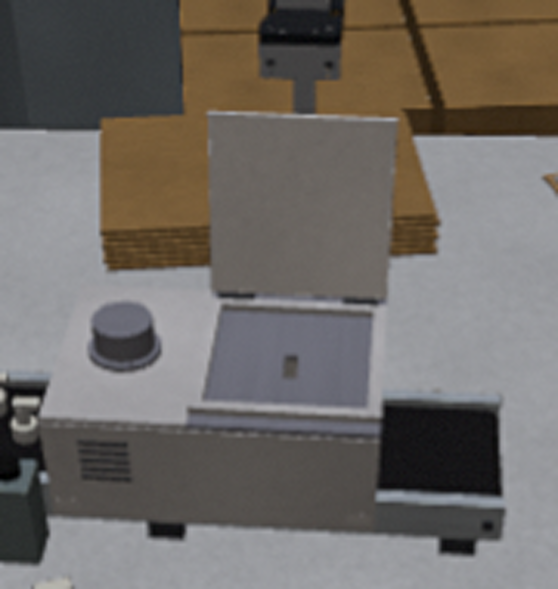

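>>> arm_command --deltas '[{"linear":[0,0,0],"yaw":0,"fingers":15},{"linear":[0,0,0],"yaw":0,"fingers":25},{"linear":[0,0,0],"yaw":0,"fingers":25},{"linear":[0,0,-2],"yaw":0,"fingers":25},{"linear":[0,0,-5],"yaw":0,"fingers":25},{"linear":[0,0,-8],"yaw":0,"fingers":25},{"linear":[0,0,-10],"yaw":0,"fingers":25},{"linear":[0,0,-10],"yaw":0,"fingers":25}]'

```text
time_s: 9.35
ee_pos: [566.8, -267.3, 418.9]
ee_rot: [-3.139, -0.001, -1.607]
ft_force: [-0.7, -0.6, 0.2]
width: 23.5
```

```bash
python3 -c "
from h import *
from scipy.optimize import least_squares
p=np.array([(-65.7,266.1),(-126.9,316.9),(-198.6,331.8),(-267.5,313.3)])/[np.cos(.0476),1]
f=lambda c:np.hypot(p[:,0]-c[0],p[:,1]-c[1])-c[2]
print(least_squares(lambda c:f((c[0],c[1],161.8)),[-195,168]));r=least_squares(f,[-195,168,160]);print(r.x,r.fun)
go((604,289,330),-.31)
import cv2
for n in('side','top'):
    im=env.capture(n);cv2.imwrite(f'pics/{n}5.png',im)
cv2.imwrite('pics/top5c.png',cv2.resize(im[100:280,210:450],None,fx=3.3,fy=3.3,interpolation=2))
"
```

```text
message: `ftol` termination condition is satisfied.
     success: True
      status: 2
         fun: [-5.605e-01  4.298e-01  5.000e-01 -6.218e-01]
           x: [-1.949e+02  1.695e+02]
        cost: 0.5677541700235449
         jac: [[-8.009e-01 -5.988e-01]
               [-4.183e-01 -9.083e-01]
               [ 2.413e-02 -9.997e-01]
               [ 4.523e-01 -8.919e-01]]
        grad: [-8.418e-09 -1.403e-08]
  optimality: 1.402517951776261e-08
 active_mask: [ 0.000e+00  0.000e+00]
        nfev: 4
        njev: 4
[-193.77914081  174.33350911  157.4781639 ] [ 0.02192111 -0.06534068  0.06915753 -0.02573796]
delta cm [-55.73  -1.69   8.89] yaw deg -74.3 | t 9.35 [ 566.8 -267.3  418.9] [-3.139e+00 -1.000e-03 -1.607e+00] F [-0.7 -0.6  0.2] q [-0.34  0.32  0.91  1.49 -0.25  1.45 -1.03] w 23.5
```

View pics/side5.png

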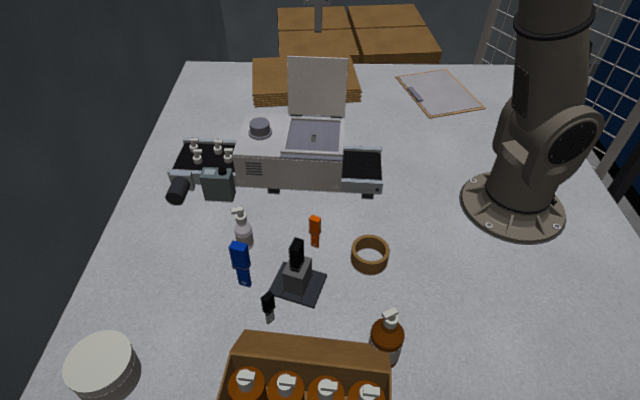

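View pics/top5c.png

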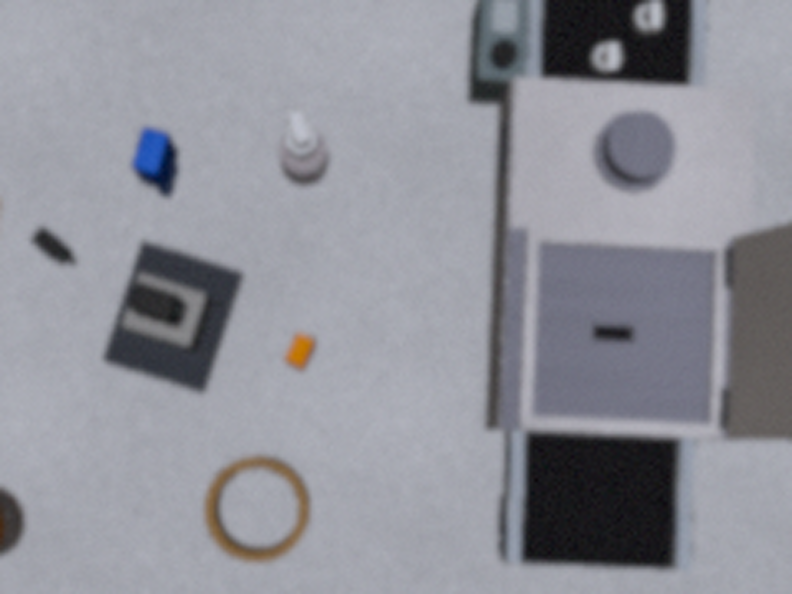

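Run:
```python
from h import *
np.set_printoptions(precision=2,suppress=True)
for n,box in(("top",(196,206,383,408)),("side",(131,146,306,320))):
    g=cv2.cvtColor(cv2.imread(f"pics/{n}5.png"),6).astype(float)
    r0,r1,c0,c1=box;a=g[r0:r1,c0:c1]; print(a.astype(int) if n=="side" else a.astype(int)[::2,::2])
    bg=np.median(a);w=np.clip(bg-15-a,0,None)
    if n=="side":w=np.abs(a-bg);w[w<15]=0
    rr,cc=np.mgrid[r0:r1,c0:c1];p=((w*cc).sum()/w.sum(),(w*rr).sum()/w.sum())
    cov=np.cov(np.c_[cc.ravel(),rr.ravel()].T,aweights=w.ravel());print(n,p,plane(n,p,160),plane(n,p,154))
# dark-blob of wand + feet in top and side
g=cv2.imread("pics/top5.png");h=g.max(2)
m=((h<48)).astype(np.uint8);m[:, :215]=0
k,l,st,ce=cv2.connectedComponentsWithStats(m)
for i in range(1,k):
    if st[i,4]>30 and st[i,0]<340 and 150<st[i,1]<240:print(st[i],ce[i])
```

```text
[[115 114 114 114 115 117 116 116 118 117 119 119 120]
 [115 116 113 103  90  92  91  93  95 106 118 120 120]
 [115 117 116  94  38  31  34  36  40  79 115 119 121]
 [117 118 117 100  73  65  61  53  56  87 116 120 122]
 [115 115 117 114 113 111 110 111 112 112 118 120 119]]
top (np.float64(395.3148788927336), np.float64(200.5008650519031)) [575.69 -99.47 160.  ] [ 576.13 -100.61  154.  ]
[[113 112 112 110 109 110 111 113 112 111 111 111 113 111]
 [114 113 112 110 109 112 111 112 110 112 110 111 111 111]
 [112 112 112 110 110 111 112 109 112 110 111 112 112 110]
 [111 113 111 110 110 103  95  92  92  94 107 112 111 111]
 [111 111 111 111 111  96  73  64  61  67 101 111 110 111]
 [113 111 110 109 111  94  74  69  68  69 102 111 110 111]
 [111 111 109 111 109  92  80  81  79  79 103 112 110 110]
 [111 111 110 109 110  89  80  79  80  85 104 111 110 110]
 [110 109 109 109 108  89  77  79  79  90 105 110 111 110]
 [110 110 109 108 108  90  79  79  80  92 105 110 110 110]
 [111 109 108 108 105  90  86  86  86  93 107 110 110 109]
 [109 108 108 107 107 101 101 101 100 103 109 108 110 111]
 [108 108 106 108 108 108 109 109 108 107 108 109 110 109]
 [107 108 107 106 107 107 107 107 108 108 108 108 110 109]
 [107 108 107 106 106 108 108 108 108 108 107 108 109 109]]
side (np.float64(313.2153392330383), np.float64(137.51622418879057)) [575.22 -96.26 160.  ] [ 575.43 -104.28  154.  ]
[250 188  15  10  73] [257.22 192.11]
```

>>> arm_command --deltas '[{"linear":[-6,0,0],"yaw":-9,"fingers":40},{"linear":[-12,0,0],"yaw":-18,"fingers":60},{"linear":[-18,0,0],"yaw":-28,"fingers":75},{"linear":[-24,0,0],"yaw":-37,"fingers":75},{"linear":[-30,-0.5,0],"yaw":-46,"fingers":75},{"linear":[-36,-1,0],"yaw":-56,"fingers":75},{"linear":[-42,-1.5,2],"yaw":-65,"fingers":75},{"linear":[-48,-1.7,5],"yaw":-74,"fingers":75}]'

```text
time_s: 10.45
ee_pos: [600.4, 209.5, 368.1]
ee_rot: [-3.141, -0.0, -0.31]
ft_force: [1.8, -0.2, -0.2]
width: 70.6
```

```bash
python3 -c "
from h import *
go((604,287,230),-.31)"
```

```text
delta cm [-2.02 -7.49 13.81] yaw deg 0.0 | t 10.45 [600.4 209.5 368.1] [-3.141 -0.    -0.31 ] F [ 1.8 -0.2 -0.2] q [-0.83  0.29  0.51  1.54 -0.15  1.35 -0.61] w 70.6
```

>>> arm_command --deltas '[{"linear":[-0.5,-2,1],"yaw":0,"fingers":75},{"linear":[-1,-4,3],"yaw":0,"fingers":75},{"linear":[-1.5,-6,6],"yaw":0,"fingers":75},{"linear":[-2,-7.5,9],"yaw":0,"fingers":75},{"linear":[-2,-7.5,12],"yaw":0,"fingers":75},{"linear":[-2,-7.5,13.8],"yaw":0,"fingers":75},{"linear":[-2,-7.5,13.8],"yaw":0,"fingers":75},{"linear":[-2,-7.5,13.8],"yaw":0,"fingers":75}]'

```text
time_s: 11.45
ee_pos: [605.5, 284.5, 232.2]
ee_rot: [-3.141, -0.001, -0.317]
ft_force: [-0.2, -0.7, 0.8]
width: 70.2
```

```bash
python3 -c "
from h import *
go((604,287,230),-.31)
for n in('side','top'):
    im=env.capture(n);cv2.imwrite(f'pics/{n}6.png',im)
    a=im[190:310,210:350] if n=='side' else im[130:250,200:340]
    cv2.imwrite(f'pics/{n}6c.png',cv2.resize(a,None,fx=5,fy=5,interpolation=2))
print(proj('side',[[604,287,160],[604,287,10]]),proj('top',[[604,287,160]]))
"
```

```text
delta cm [-0.22 -0.19  0.22] yaw deg -0.4 | t 11.45 [605.5 284.5 232.2] [-3.141e+00 -1.000e-03 -3.170e-01] F [-0.2 -0.7  0.8] q [-0.87  0.44  0.46  1.64 -0.21  1.11 -0.67] w 70.2
[[295.73131372 241.98566325]
 [297.43641015 281.14771599]] [[256.03812963 191.30813318]]
```

View pics/side6c.png

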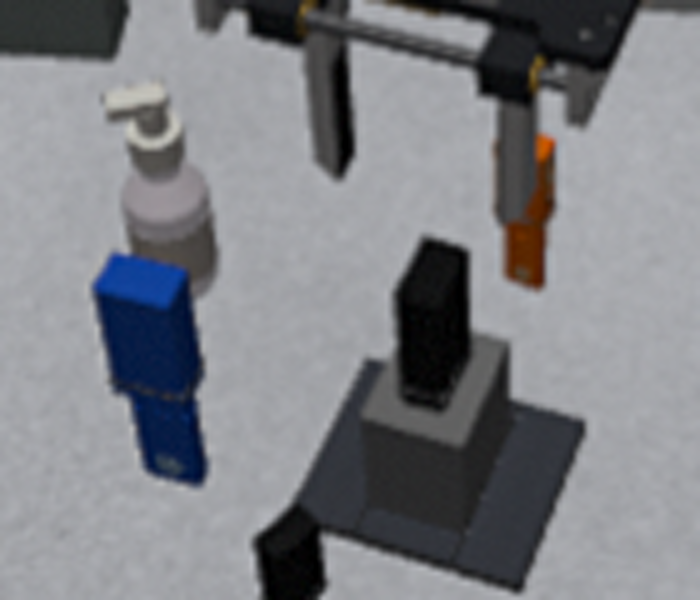

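View pics/top6c.png

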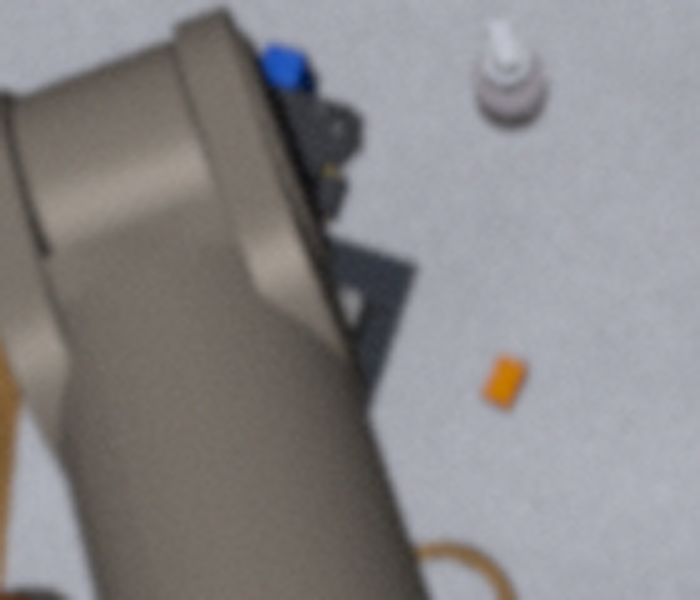

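```bash
python3 -c "
from h import *
print(proj('side',[[608,292.1,210.2],[604,287,160],[604,292,160]]))
a=cv2.imread('pics/side6.png')[232:275,282:312]
cv2.imwrite('pics/w6.png',cv2.resize(cv2.convertScaleAbs(a,alpha=4),None,fx=14,fy=14,interpolation=2))
b=cv2.imread('pics/side6.png')[190:240,265:325]
cv2.imwrite('pics/f6.png',cv2.resize(b,None,fx=12,fy=12,interpolation=2))
"
```

```text
[[293.05707751 228.69053176]
 [295.73131372 241.98566325]
 [295.60708428 243.74455959]]
```

View pics/w6.png

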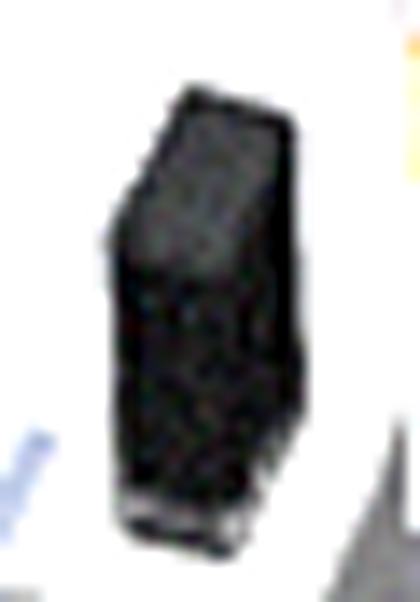

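View pics/f6.png

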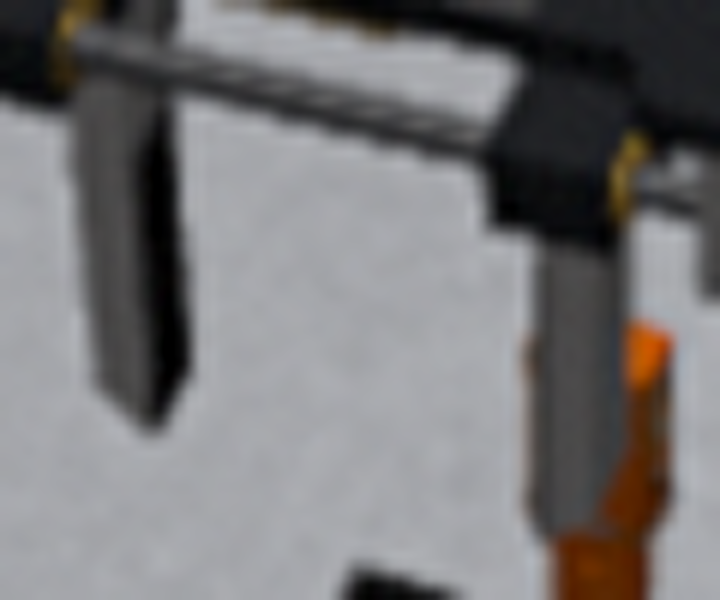

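>>> arm_command --deltas '[{"linear":[-0.2,-0.3,1],"yaw":0,"fingers":75},{"linear":[-0.4,-0.5,3],"yaw":0,"fingers":75},{"linear":[-0.4,-0.5,5],"yaw":0,"fingers":75},{"linear":[-0.4,-0.5,7],"yaw":0,"fingers":75},{"linear":[-0.4,-0.5,9],"yaw":0,"fingers":75},{"linear":[-0.4,-0.5,10.9],"yaw":0,"fingers":75},{"linear":[-0.4,-0.5,10.9],"yaw":0,"fingers":60},{"linear":[-0.4,-0.5,10.9],"yaw":0,"fingers":50}]'

```text
time_s: 12.55
ee_pos: [602.9, 290.8, 122.4]
ee_rot: [-3.141, -0.0, -0.316]
ft_force: [-0.2, -0.4, 0.0]
width: 53.9
```

```bash
python3 -c "
from h import *
go((603.5,290.5,123),-.32)
for n in('side',):
    im=env.capture(n);cv2.imwrite(f'pics/{n}7.png',im)
    a=im[190:310,210:350]
    cv2.imwrite(f'pics/{n}7c.png',cv2.resize(a,None,fx=5,fy=5,interpolation=2))
"
```

```text
delta cm [ 0.06  0.01 -0.06] yaw deg 0.2 | t 12.55 [602.9 290.8 122.4] [-3.141 -0.    -0.316] F [-0.2 -0.4  0. ] q [-0.85  0.55  0.42  1.73 -0.27  0.92 -0.64] w 53.9
```

View pics/side7c.png

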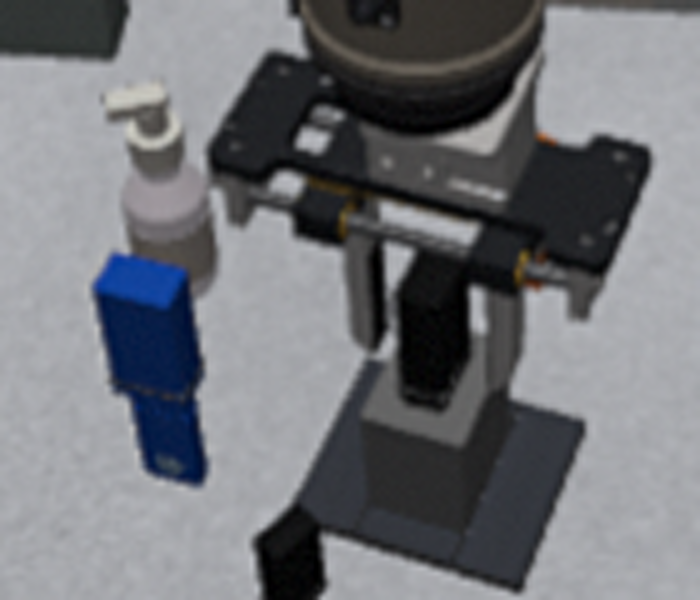

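>>> arm_command --deltas '[{"linear":[0,0,0],"yaw":0,"fingers":30},{"linear":[0,0,0],"yaw":0,"fingers":10},{"linear":[0,0,0],"yaw":0,"fingers":0},{"linear":[0,0,0],"yaw":0,"fingers":0},{"linear":[0,0,0],"yaw":0,"fingers":0},{"linear":[0,0,0],"yaw":0,"fingers":0},{"linear":[0,0,0],"yaw":0,"fingers":0},{"linear":[0,0,0],"yaw":0,"fingers":0}]'

```text
time_s: 13.6
ee_pos: [602.8, 290.8, 122.3]
ee_rot: [-3.141, -0.0, -0.316]
ft_force: [0.6, -0.4, 5.3]
width: 24.0
```

```bash
python3 -c "
from h import *
go((603.5,290.5,123),-.32)
print(env.get_state()['torque'])
"
```

```text
delta cm [ 0.08  0.01 -0.07] yaw deg 0.2 | t 13.6 [602.8 290.8 122.3] [-3.141 -0.    -0.316] F [ 0.6 -0.4  5.3] q [-0.85  0.55  0.42  1.73 -0.27  0.92 -0.64] w 24.0
[-0.17820646 -0.00599014 -0.01499527]
```

>>> arm_command --deltas '[{"linear":[0,0,-1.5],"yaw":0,"fingers":0},{"linear":[0,0,-4],"yaw":0,"fingers":0},{"linear":[0,0,-7],"yaw":0,"fingers":0},{"linear":[0,0,-10],"yaw":0,"fingers":0},{"linear":[0,0,-13],"yaw":0,"fingers":0},{"linear":[0,0,-16],"yaw":0,"fingers":0},{"linear":[0,0,-19],"yaw":0,"fingers":0},{"linear":[0,0,-19.5],"yaw":0,"fingers":0}]'

```text
time_s: 14.6
ee_pos: [602.9, 290.9, 319.2]
ee_rot: [-3.139, -0.001, -0.316]
ft_force: [-0.3, 0.6, -2.5]
width: 23.8
```

```bash
python3 -c "
from h import *
go((575.5,-99.4,317),-.0476)
im=env.capture('side');cv2.imwrite('pics/side8c.png',cv2.resize(im[150:310,210:350],None,fx=3.7,fy=3.7,interpolation=2))
"
```

```text
delta cm [ 9.51 37.96  0.22] yaw deg -15.4 | t 14.6 [602.9 290.9 319.2] [-3.139e+00 -1.000e-03 -3.160e-01] F [-0.3  0.6 -2.5] q [-0.9   0.38  0.48  1.53 -0.18  1.28 -0.71] w 23.8
```

View pics/side8c.png

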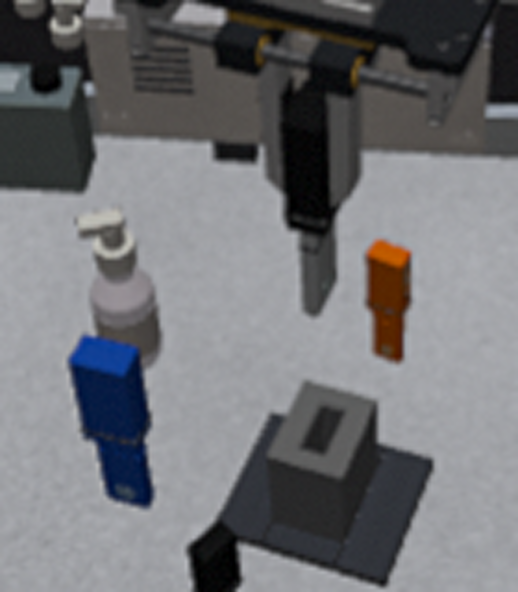

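>>> arm_command --deltas '[{"linear":[1,4,0],"yaw":-2,"fingers":0},{"linear":[2.2,9,0],"yaw":-4,"fingers":0},{"linear":[3.5,14,0],"yaw":-6,"fingers":0},{"linear":[5,20,0],"yaw":-8,"fingers":0},{"linear":[6.5,26,0],"yaw":-10,"fingers":0},{"linear":[7.7,31,0],"yaw":-12,"fingers":0},{"linear":[8.7,35,0],"yaw":-14,"fingers":0},{"linear":[9.5,38,0],"yaw":-15.4,"fingers":0}]'

```text
time_s: 15.65
ee_pos: [573.8, -101.8, 315.9]
ee_rot: [3.141, 0.002, -0.047]
ft_force: [0.2, 0.1, -2.2]
width: 23.7
```

>>> arm_command --deltas '[{"linear":[0,0,0],"yaw":0,"fingers":0},{"linear":[0,0,0],"yaw":0,"fingers":0},{"linear":[0,0,0],"yaw":0,"fingers":0},{"linear":[0,0,0],"yaw":0,"fingers":0},{"linear":[0,0,0],"yaw":0,"fingers":0},{"linear":[0,0,0],"yaw":0,"fingers":0},{"linear":[0,0,0],"yaw":0,"fingers":0},{"linear":[0,0,0],"yaw":0,"fingers":0}]'

```text
time_s: 16.65
ee_pos: [574.9, -99.9, 317.0]
ee_rot: [3.142, 0.0, -0.047]
ft_force: [0.6, 0.3, -2.2]
width: 23.9
```

```bash
python3 -c "
from h import *
go((575.5,-99.4,287),-.0476)
P=env.get_state()['ee_pos']
print(proj('side',[P-[0,0,117.3],P-[0,0,42.3],[575.5,-99.4,160]]),proj('top',[P-[0,0,117.3]]))
for n in('side','top'):
    im=env.capture(n);cv2.imwrite(f'pics/{n}9.png',im)
    a=im[70:160,260:370] if n=='side' else im[130:250,330:470]
    cv2.imwrite(f'pics/{n}9c.png',cv2.resize(a,None,fx=7 if n=='side' else 4,fy=7 if n=='side' else 4,interpolation=2))
"
```

```text
delta cm [ 0.06 -0.06  3.  ] yaw deg 0.0 | t 16.65 [574.9 -99.9 317. ] [ 3.142  0.    -0.047] F [ 0.6  0.3 -2.2] q [-0.44  0.23  0.61  1.73 -0.14  1.22  0.15] w 23.9
[[313.36632537 125.17029725]
 [313.36987992 101.74432764]
 [313.14710731 136.84658909]] [[398.25061969 199.71036981]]
```

View pics/side9c.png

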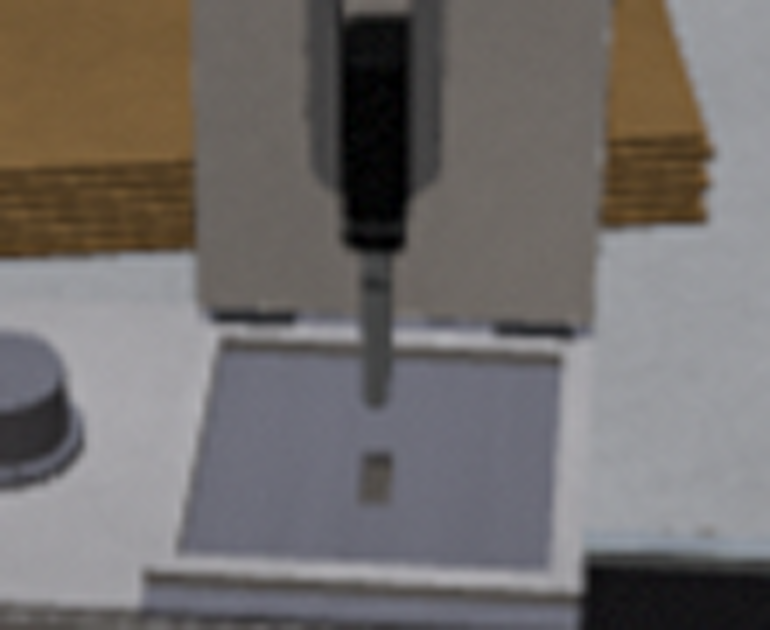

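View pics/top9c.png

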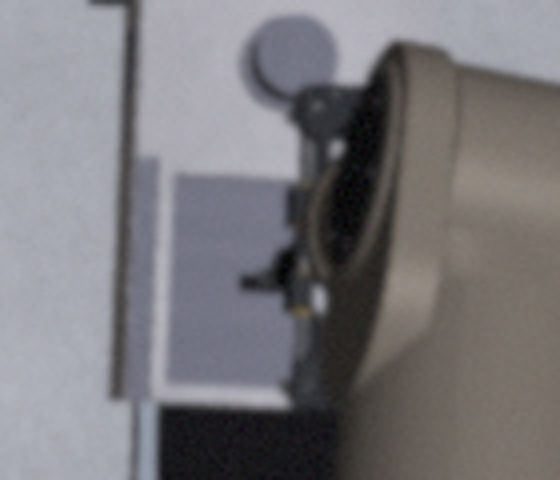

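```bash
python3 -c "
from h import *
c=-99.9
print('handle edge',proj('side',[[575,c+19,274.7]]),'obs',247/7+70-.43)
print('blade top edge',proj('side',[[575,c+15,274.7]]))
print('tip',proj('side',[[575,c+15,199.7],[575,c+15,203],[575,c+11,199.7]]),'obs',408/7+70-.43)
print('mark',proj('side',[[575,c+15,259.7]]))
print('slot ends',proj('side',[[576.3,-82.5,160],[574.7,-116.5,160]]),'obs',505/7+69.57,452/7+69.57)
g=cv2.cvtColor(cv2.imread('pics/side9.png'),6)
print(g[96:146,308:319])
"
```

```text
handle edge [[313.14437116 105.70623924]] obs 104.85571428571427
blade top edge [[313.18387771 104.86339877]]
tip [[313.18850881 128.35490581]
 [313.1883255  127.36571058]
 [313.22608338 127.4991822 ]] obs 127.85571428571427
mark [[313.18488607 109.73696911]]
slot ends [[312.70700042 140.46884269]
 [313.58058512 133.25127325]] obs 141.71285714285713 134.14142857142855
[[ 41  10   3   5   7  10   6   4   2   5  32]
 [ 53  18   6   6   5   4   6   7   3   3  33]
 [ 70  29   1   5   7   6   7   3   1   5  51]
 [ 72  31   1   4   5   3   6   6   2  17  68]
 [ 76  31   0   2   4   4   2   4   0  20  73]
 [ 84  46  17   9  12  15   8  10  13  30  84]
 [ 84  50  25  24  24  26  22  24  29  38  91]
 [ 75  36  16  12  20  20  17  17  19  32  92]
 [ 82  40  10   0   3   5   2   0   3  29  90]
 [ 98  73  49  28  18  19  14  13  25  56  94]
 [104  96  91  72  56  57  52  47  72  89 102]
 [103 103 103  88  75  70  68  62  93 106 103]
 [101 103 105  89  72  70  70  64  94 105 104]
 [102 102 104  82  63  60  65  68  95 103 103]
 [101 104 102  78  49  44  51  57  93 103 102]
 [101 102 103  82  60  5
[... 921 characters left out ...]
 111 109 112 111 112 112 111 110 111 111]
 [112 110 111 111 112 111 111 111 111 110 111]
 [111 110 109 112 110 111 111 110 112 110 110]
 [111 110 111 104  95  93  90  93 107 112 110]
 [111 110 110  95  73  64  61  68 102 111 111]
 [110 110 109  95  74  68  68  69 100 111 111]
 [108 108 110  92  79  79  79  81 103 110 109]
 [109 109 109  90  78  79  79  84 103 110 111]
 [109 109 108  90  80  79  77  90 105 110 110]
 [108 109 107  89  78  78  80  90 106 109 110]
 [109 108 106  91  86  85  86  93 106 110 110]
 [108 106 108 102 100 101 100 103 107 109 109]
 [106 106 107 107 108 108 108 108 108 108 110]
 [107 106 106 105 108 108 106 108 108 107 109]
 [105 107 106 106 108 106 107 108 108 108 109]]
```

>>> arm_command --deltas '[{"linear":[0.05,0,1],"yaw":0,"fingers":0},{"linear":[0.05,-0.1,2],"yaw":0,"fingers":0},{"linear":[0.05,-0.1,2.8],"yaw":0,"fingers":0},{"linear":[0.05,-0.1,3.3],"yaw":0,"fingers":0},{"linear":[0.05,-0.1,3.4],"yaw":0,"fingers":0},{"linear":[0.05,-0.1,3.4],"yaw":0,"fingers":0},{"linear":[0.05,-0.1,3.4],"yaw":0,"fingers":0},{"linear":[0.05,-0.1,3.4],"yaw":0,"fingers":0}]'

```text
time_s: 17.75
ee_pos: [575.5, -99.0, 283.2]
ee_rot: [-3.142, -0.0, -0.047]
ft_force: [-0.2, 0.0, -2.9]
width: 23.7
```

```bash
python3 -c "
from h import *
go((575.5,-99.4,287),-.0476)
P=env.get_state()['ee_pos']
print(proj('side',[P+[0,15,-117.3],P+[0,0,-117.3],P-[0,-15,57.3],P-[0,-19,42.3]]))
for n in('side','top'):
    im=env.capture(n);cv2.imwrite(f'pics/{n}10.png',im)
    a=im[70:160,260:370] if n=='side' else im[130:250,330:470]
    cv2.imwrite(f'pics/{n}10c.png',cv2.resize(a,None,fx=7 if n=='side' else 4,fy=7 if n=='side' else 4,interpolation=2))
    if n=='side':print(cv2.cvtColor(im,6)[110:146,308:319])
"
```

```text
delta cm [-0.    0.04 -0.38] yaw deg 0.0 | t 17.75 [575.5 -99.  283.2] [-3.142 -0.    -0.047] F [-0.2  0.  -2.9] q [-0.43  0.26  0.6   1.78 -0.16  1.16  0.17] w 23.7
[[312.99060662 138.47764724]
 [313.12967974 135.2637503 ]
 [312.98010879 120.60115949]
 [312.93808624 116.77877438]]
[[ 75  32   5   7   7   2   8   4   0  20  83]
 [ 76  32   2   2   6   6   7   4   2  34  92]
 [ 78  34   9  16   9   5   7   6   9  47  94]
 [ 82  43  24  28  30  30  30  27  26  47  93]
 [ 75  36  16  20  24  25  28  24  22  47  99]
 [ 75  32   9   5   1   0   1   0   9  60 104]
 [126  90  67  41  15  16  15  15  41  93 118]
 [162 149 140  95  55  52  52  76 120 148 153]
 [140 143 142 110  76  71  67  93 147 164 162]
 [ 90  92  95  86  74  70  66  74 110 122 122]
 [ 86  87  83  65  57  60  55  61  76  81  80]
 [104 105 102  69  49  51  47  65  91  98  97]
 [113 111 112  88  65  61  59  76 104 112 112]
 [112 111 111  92  72  68  65  78 104 112 112]
 [112 111 111  92  73  67  65  77 104 112 112]
 [113 113 112  91  72  68  67  79 103 113 111]
 [112 112 112  92  73  70  64  76 104 112 111]
 [113 112 113  92 
[... 175 characters left out ...]
 111 111  91  72  68  64  80 104 112 112]
 [114 112 111  91  74  66  67  85 107 112 112]
 [111 111 112  92  72  67  67  89 109 113 111]
 [111 111 111  92  72  68  65  79 105 113 112]
 [111 110 111  91  72  69  65  64 100 112 111]
 [110 110 110  92  71  70  66  70 102 112 109]
 [110 109 112  92  73  69  71  77 104 111 110]
 [110 109 110  91  77  73  74  85 105 111 110]
 [109 110 108  90  80  79  79  90 106 109 110]
 [110 109 107  90  80  79  78  91 104 110 111]
 [109 107 107  92  86  87  86  94 106 109 110]
 [109 108 107 102 101 102 101 103 107 109 109]
 [108 106 107 107 109 108 108 108 109 109 109]
 [107 107 106 108 110 107 107 108 108 108 110]
 [107 106 107 108 108 108 108 109 108 108 109]]
```

View pics/side10c.png

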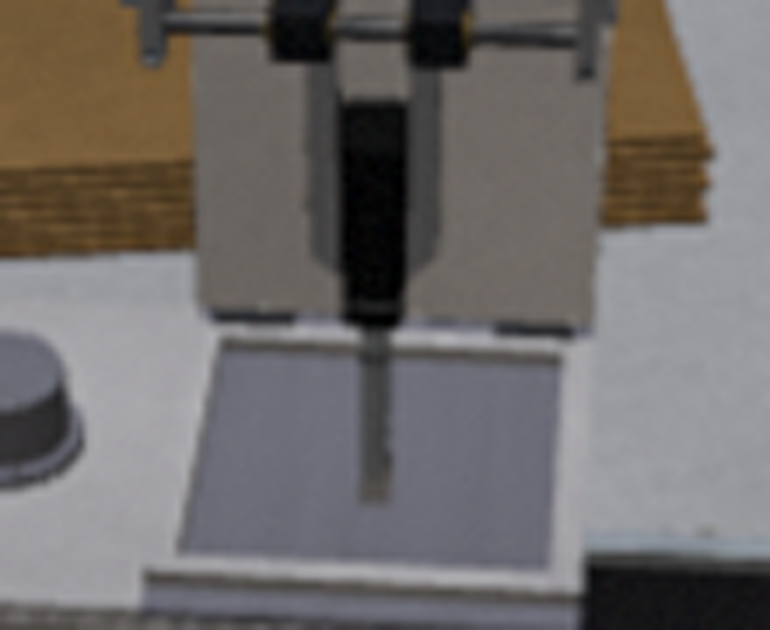

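>>> arm_command --deltas '[{"linear":[0,-0.25,0],"yaw":0,"fingers":0},{"linear":[0,-0.25,0],"yaw":0,"fingers":0},{"linear":[0,-0.25,0.3],"yaw":0,"fingers":0},{"linear":[0,-0.25,0.5],"yaw":0,"fingers":0},{"linear":[0,-0.25,0.7],"yaw":0,"fingers":0},{"linear":[0,-0.25,0.9],"yaw":0,"fingers":0},{"linear":[0,-0.25,1.0],"yaw":0,"fingers":0},{"linear":[0,-0.25,1.0],"yaw":0,"fingers":0}]'

```text
time_s: 18.85
ee_pos: [575.5, -96.5, 272.9]
ee_rot: [3.142, 0.0, -0.047]
ft_force: [-0.0, 0.1, -2.0]
width: 23.8
```

```bash
python3 -c "
from h import *
go((575.5,-96.5,273),-.0476)
print(env.get_state()['torque'])
"
```

```text
delta cm [-0.    0.   -0.01] yaw deg 0.0 | t 18.85 [575.5 -96.5 272.9] [ 3.142  0.    -0.047] F [-0.   0.1 -2. ] q [-0.43  0.27  0.6   1.79 -0.16  1.14  0.17] w 23.8
[-0.0463419   0.0286067  -0.02871226]
```

>>> arm_command --deltas '[{"linear":[0,0,0.2],"yaw":0,"fingers":0},{"linear":[0,0,0.4],"yaw":0,"fingers":0},{"linear":[0,0,0.6],"yaw":0,"fingers":0},{"linear":[0,0,0.8],"yaw":0,"fingers":0},{"linear":[0,0,1.0],"yaw":0,"fingers":0},{"linear":[0,0,1.2],"yaw":0,"fingers":0},{"linear":[0,0,1.4],"yaw":0,"fingers":0},{"linear":[0,0,1.5],"yaw":0,"fingers":0}]'

```text
time_s: 19.85
ee_pos: [575.5, -96.5, 257.8]
ee_rot: [3.142, 0.0, -0.047]
ft_force: [-0.1, -0.3, -1.7]
width: 24.1
```

```bash
python3 -c "
from h import *
go((575.5,-96.5,217.3),-.0476)
print(env.get_state()['torque'])
im=env.capture('side')
cv2.imwrite('pics/side11c.png',cv2.resize(im[70:160,260:370],None,fx=7,fy=7,interpolation=2))
"
```

```text
delta cm [-0.    0.    4.05] yaw deg 0.0 | t 19.85 [575.5 -96.5 257.8] [ 3.142  0.    -0.047] F [-0.1 -0.3 -1.7] q [-0.43  0.28  0.59  1.81 -0.17  1.11  0.18] w 24.1
[-0.05555408  0.0542344  -0.0265428 ]
```

View pics/side11c.png

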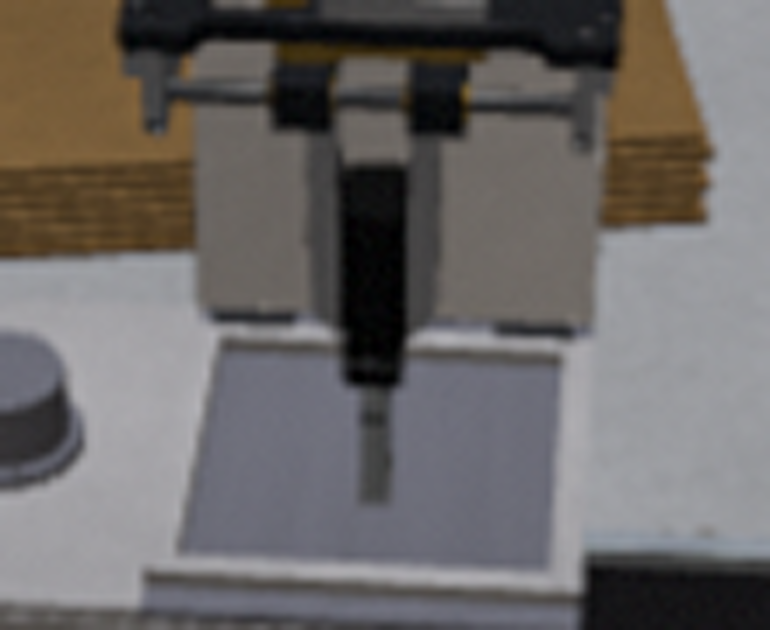

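>>> arm_command --deltas '[{"linear":[0,0,0.5],"yaw":0,"fingers":0},{"linear":[0,0,1.0],"yaw":0,"fingers":0},{"linear":[0,0,1.6],"yaw":0,"fingers":0},{"linear":[0,0,2.2],"yaw":0,"fingers":0},{"linear":[0,0,2.7],"yaw":0,"fingers":0},{"linear":[0,0,3.2],"yaw":0,"fingers":0},{"linear":[0,0,3.6],"yaw":0,"fingers":0},{"linear":[0,0,3.6],"yaw":0,"fingers":0}]'

```text
time_s: 20.9
ee_pos: [575.4, -96.4, 221.7]
ee_rot: [3.141, 0.001, -0.047]
ft_force: [-0.4, 0.3, -1.0]
width: 24.1
```

```bash
python3 -c "
from h import *
go((575.5,-96.5,217.3),-.0476)
P=env.get_state()['ee_pos']
print(env.get_state()['torque'])
print(proj('side',[P-[0,-15,57.3],P-[0,-19,42.3],P-[0,0,57.3+0]]))
im=env.capture('side');cv2.imwrite('pics/side12.png',im)
cv2.imwrite('pics/side12c.png',cv2.resize(im[110:155,280:345],None,fx=12,fy=12,interpolation=2))
print(cv2.cvtColor(im,6)[128:146,308:319])
"
```

```text
delta cm [0.01 0.01 0.44] yaw deg 0.0 | t 20.9 [575.4 -96.4 221.7] [ 3.141e+00  1.000e-03 -4.700e-02] F [-0.4  0.3 -1. ] q [-0.41  0.32  0.58  1.85 -0.2   1.04  0.2 ] w 24.1
[-0.02854991  0.09523022 -0.00401833]
[[313.00281012 139.45769991]
 [312.96257785 135.98017112]
 [313.1418627  136.23361333]]
[[ 61  21   2   2   6   4   6   5   2  14  65]
 [ 88  43  12   3   9   6   7   4   3  24  87]
 [100  55   6   0   3   6   6   7   3  33 101]
 [100  51   7   6   6   4   6   1   2  45 101]
 [ 99  55  19  17  22  23  27  19  18  63 104]
 [101  56  23  24  21  23  30  23  23  71 107]
 [ 98  49  10   2   6   9  10   5  17  66 105]
 [104  61  28  19  17  15  14   5  23  82 110]
 [114  93  82  69  54  53  49  48  72 103 114]
 [112 114 114  94  76  72  70  67 101 115 113]
 [111 112 112  91  73  70  67  71 102 113 112]
 [110 110 111  82  59  56  55  75 105 112 111]
 [109 110 109  77  53  52  47  77 105 113 112]
 [110 109 108  89  77  78  73  87 105 111 112]
 [109 108 108 102 101 101  98 102 108 111 112]
 [110 107 108 110 109 110 110 109 110 110 111]
 [108 108 107 108 110 109 109 108 109 109 110]
 [109 108 108 108 109 109 108 109 109 109 110]]
```

View pics/side12c.png

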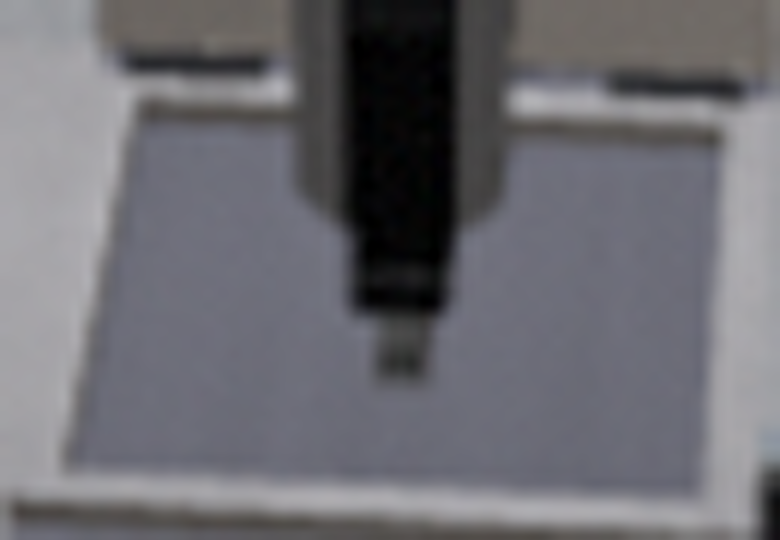

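>>> arm_command --deltas '[{"linear":[0,0,0.1],"yaw":0,"fingers":0},{"linear":[0,0,0.2],"yaw":0,"fingers":0},{"linear":[0,0,0.3],"yaw":0,"fingers":0},{"linear":[0,0,0.4],"yaw":0,"fingers":0},{"linear":[0,0,0.43],"yaw":0,"fingers":0},{"linear":[0,0,0.43],"yaw":0,"fingers":0},{"linear":[0,0,0.43],"yaw":0,"fingers":0},{"linear":[0,0,0.43],"yaw":0,"fingers":0}]'

```text
time_s: 21.95
ee_pos: [575.6, -96.5, 217.7]
ee_rot: [3.142, 0.0, -0.047]
ft_force: [-0.4, 0.6, -1.5]
width: 23.7
```

```bash
python3 -c "
from h import *
go((575.5,-96.5,217.3),-.0476)
print(env.get_state()['torque'])
im=env.capture('side');cv2.imwrite('pics/side13.png',im)
cv2.imwrite('pics/side13c.png',cv2.resize(im[110:155,280:345],None,fx=12,fy=12,interpolation=2))
print(cv2.cvtColor(im,6)[132:146,308:319])
"
```

```text
delta cm [-0.01  0.    0.04] yaw deg 0.0 | t 21.95 [575.6 -96.5 217.7] [ 3.142  0.    -0.047] F [-0.4  0.6 -1.5] q [-0.41  0.32  0.58  1.85 -0.2   1.03  0.2 ] w 23.7
[-0.05176046  0.07995135 -0.00441845]
[[ 85  34   2   6   4   6   5   2   4  38 101]
 [ 93  50  29  19  18  19  16  19  22  56 103]
 [ 95  54  33  24  20  25  22  27  31  77 108]
 [ 93  46   9   8   9  16  13  13  20  77 108]
 [103  60  24  13   9  11   7   6  23  83 110]
 [111  93  83  67  50  50  47  47  71 105 112]
 [112 113 112  93  75  71  68  71 103 113 114]
 [111 112 112  91  75  70  64  76 105 112 112]
 [111 110 109  81  59  55  52  78 105 112 112]
 [111 110 107  76  57  55  55  83 105 111 111]
 [109 108 108  98  91  92  91  99 108 111 111]
 [108 107 108 110 112 111 110 111 109 110 111]
 [109 108 107 108 110 110 109 108 110 110 110]
 [108 106 107 108 110 108 109 108 110 109 109]]
```

View pics/side13c.png

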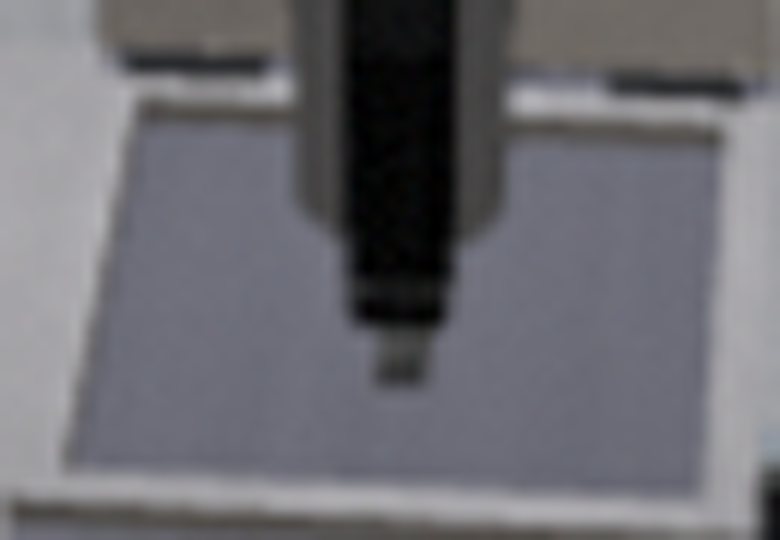

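View pics/side13.png

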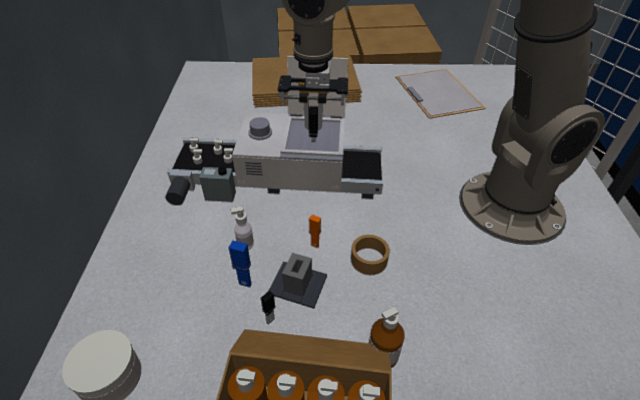

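```bash
python3 -c "
from h import *
go((575.5,-96.5,217.3),-.0476)
print(env.finish_job())"
```

```text
delta cm [-0.01  0.    0.04] yaw deg 0.0 | t 22.0 [575.6 -96.5 217.7] [ 3.142 -0.    -0.047] F [ 0.3  0.6 -1.5] q [-0.41  0.32  0.58  1.85 -0.2   1.03  0.2 ] w 23.9
the job is handed in; nothing more can be done
None
```

I opened the hatch by its bar to about 1.78 rad and took the larger black wand out of its holder. I lowered its blade through the slot until the depth line was at the plate, and handed the job in at 22 s still holding it.

- **Depth:** the tool reading puts the line about 0.4 mm above the plate. The side picture agrees to within about 1 mm: the line is at rows 140–141, with the slot's end at about 141.5. The handle's underside is about 15 mm above the plate.
- **Fit:** the tool is upright. The force is only about 1.5 N, the wand's weight, and the side forces are under 1 N, so nothing points to jamming. The grip opening is 24 mm, the full handle width.
- **Rest of the scene:** in the last side picture the hatch is still open, and the two bottles and the tape roll stand where they did.
- **Disagreement:** the two cameras differed by 3–8 mm in y for the slot and the wand. I set the final y from the wand and slot seen together in the side view, and the blade went in without contact. How the wand's y play is shared between the two ends of the slot is known only to about 2 mm.

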